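# Stow the palette knife and fasten its hasp

### The job

Put the palette knife away: draw it out of the slanted knife block by its handle, lay it flat on the bare worktop and let go, then take it again by the middle and lay it flat in the long pocket of the wooden tray with its handle under the hasp. Then swing the tray's hinged hasp over the handle until it lies fully down over its staple. Leave the other things on the worktop where they stand.

Things in the scene. Friction and masses are not known exactly. Their poses are not given: they have to be found in the camera images.
- palette_knife: palette knife 190 mm long, 0.12 kg: pale wooden handle 24 mm wide (y), 18 mm thick (z), from x = -95 to +13 mm, then a steel blade 28 mm wide, 4 mm thick. Origin at its balance point, mid-length and mid-thickness (9 mm up when it lies flat); +x to the blade tip. At the start it is in the block's slot, +x pointing 37 degrees down into it, y level, 70 mm of handle out of the mouth.
- handle_end (a point): end of the palette knife's handle, at x = -95 mm in the knife's frame
- knife_block: fixed medium-brown wooden knife block on a dark base 150 x 84 mm, about 140 mm high, with one slot that slants 37 degrees up towards -x. Origin: on the worktop under its base, x points away from the mouth, level. The slot is 33 mm wide (y), 23 mm high and 122 mm deep; the block around it is 70 mm wide.
- slot_mouth (a point): centre line of the knife at the slot's mouth; draw the knife along the block's direction (-0.796, 0, +0.605) for 125 mm to free it
- knife_tray: fixed pale wooden tray, base 230 (x) x 100 (y) x 10 mm, origin under its centre. Walls up to z = 28 mm enclose a pocket along x, 204 mm long, 32 mm wide; the long walls are left out for x = -35 to +35 mm as finger gaps. The hasp crosses it at x = -65 mm, where the handle belongs: the knife's x axis then points along the tray's +x.
- pocket (a point): centre of the pocket's floor (z = 10 mm in the tray's frame), axes as the tray; the knife's origin belongs 9 mm above it
- hasp (a joint): angle of the steel hasp on its stiff hinge, rad: 0 = lying level over the pocket with its eye over the staple, grows as it opens upward, 2.6 = stop, leaning back outward. It stays where it is left.
- hasp_hinge (a point): middle of the hasp's hinge axis, at (-65, -38, 36) mm in the tray's frame; the axis is the tray's x axis, and the closed hasp points along the tray's +y
- hasp_tab (a point): middle of the hasp's free-end tab, 105 mm from the hinge axis; the tab is 22 mm wide (along the hinge axis), 7 mm thick and reaches from 86 to 120 mm from the axis; closed it juts out past the tray's edge, 36 mm above the worktop. The staple is an upright steel loop 78 mm from the hinge axis, its top 50 mm above the worktop.
- spice_jar: spice jar with red cap, 45 mm across, 106 mm tall, a bystander; origin under its centre
- timer: round kitchen timer, 68 mm across, 53 mm high, a bystander; origin under its centre
- jug: measuring jug, 120 x 169 x 135 mm, a bystander; origin under it
- muffin: muffin in a paper case, 70 mm across, 36 mm high, at the back between block and tray, a bystander; origin under its centre
- muffin_b: muffin in a paper case, 70 mm across, 37 mm high, in front of the block, a bystander; origin under its centre
- carton: small carton, 38 x 58 x 86 mm, behind the tray, a bystander; origin under its centre

How it is judged:
On the way, in this order (a step that is already met when the one before it is completed fails the run):
1. the knife lies flat on the bare worktop, let go (height (world z) of palette_knife below 0.013 m and height (world z) of handle_end below 0.014 m and contact force between the fingers and palette_knife below 0.1 N and linear speed of palette_knife below 0.03 m/s), for 0.2 s.
2. the knife lies down in the tray's pocket with its handle at the hasp end, let go, while the hasp is still open (x of palette_knife in the frame of pocket between -0.01 and 0.01 m and y of palette_knife in the frame of pocket between -0.007 and 0.007 m and z of each of palette_knife, handle_end in the frame of pocket below 0.013 m and x of handle_end in the frame of pocket below -0.08 m and contact force between the fingers and palette_knife below 0.1 N and value of joint hasp above 0.3 rad), for 0.2 s.
At the end, for the whole second after the job is handed in: The knife lies at rest on the pocket's floor (origin within 10 mm along and 7 mm across the pocket's centre, its origin and its handle end at most 13 mm above the floor), handle under the hasp, and the hasp is down over its staple to within 0.08 rad, at rest (x of palette_knife in the frame of pocket between -0.01 and 0.01 m and y of palette_knife in the frame of pocket between -0.007 and 0.007 m and z of each of palette_knife, handle_end in the frame of pocket below 0.013 m and x of handle_end in the frame of pocket below -0.08 m and linear speed of palette_knife below 0.02 m/s and value of joint hasp below 0.08 rad and velocity of joint hasp between -0.05 and 0.05 rad/s); the robot touches nothing.
It fails at once if a bystander (spice jar, timer, jug, muffins, carton) is moved by more than 25 mm (distance of any of spice_jar, timer, jug, muffin, muffin_b, carton from where it was at the start of the episode above 0.025 m).
It also fails if it takes over 64 s, if anything falls off the work surface, if the arm or the gripper's body presses on something with over 40 N, if the wrist force passes 120 N, or if a joint passes its speed limit or range.

### The arm

A 6-joint arm with a two-finger parallel gripper is mounted at the origin on a cart in front of the work surface, level with it; the furniture and walls round the work are solid. World frame = base frame: x ahead of the robot, y to its left, z up, the work surface at z = 0. Lengths are in m, angles in rad, forces in N, time in s.
With the tool pointing down it reaches from about 0.325 to 1 m from the base axis. Payload 5.1 kg.
Tool frame: the origin (TCP) lies on the front face of the gripper's body, between the roots of the fingers; the fingertips stand 73 mm ahead of it and the grasp point (between the pads) lies 54 mm ahead of it; z points along the fingers, y is the line along which they close (so a half turn about z gives the same grasp; the last joint's range is limited). The gripper opens to 85 mm and grips with 20 to 120 N. Pads are 22 mm wide; open, the fingers measure 114 mm over their backs; the gripper's body (76 mm by 85 mm) begins 54 mm behind the grasp point. The pads swing forward as they close: fully open they stand 13 mm farther back than shut.
Start: joints at [-1.318, 0.124, 1.65, -0, 1.367, -0.083], TCP at [0.214, -0.614, 0.304] pointing down, gripper open.
Joint ranges: [-2.61, 2.61], [-1.02, 2.33], [0.03, 2.71], [-1.35, 4.49], [0.32, 2.68], [-2.91, 2.91]. Speed limits (rad/s): [2.57, 2.57, 3.14, 3.14, 3.14, 3.14].

### API

Orientations are given as a unit quaternion [x, y, z, w].
In Python, from bench import r gives the robot as it stands.
- The arm moves only by the tool play_rows, never from a script. Its argument "steps" is a list of rows, each a list of 3 entries, a list of its own where there are three numbers: the shift along the tool's x, y, z in m, then the turn, a rotation vector about the tool's x, y, z in rad, then the finger opening in m, from 0 to 0.0854. In form: [[[dx, dy, dz], [rx, ry, rz], fingers], ...]. A call has 1 to 10 rows; each row is the pose to reach, as a shift and turn from the pose commanded when the call began, along the tool's axes at that moment; what a row does not reach only later rows make up. A row lasts 1/12 s, in which the tool goes at most 41.7 mm and 7.16 degrees, less where a joint would pass 70% of its speed; a pose out of reach is approached as far as the arm can. A call with a gripper value outside its range is refused whole. The fingers move at their own pace and stop on an object; "squeeze" is the grip in N (left out, the last holds). Time passes only in rows, so rows that repeat a pose let the fingers close. It gives the time, the measured TCP pose, the force, the opening and the grip force at its end, in the units of the state.
- r.sense(): the state, without advancing time (a new reading comes with each control period).
- r.capture(name): name is "scene" or "top" or "wrist"; returns (picture, depth): 384x512x3 uint8, red, green, blue; 384x512 float32, m along the optical axis (not along the pixel's ray), 0 where there is no reading.
- r.camera_info(name): a dict with "fov_y" (degrees; the focal length in pixels is half the picture's height over the tangent of half this angle, whatever the lens; pixels are square), "cx", "cy" (the principal point, pixels), "k1" (the pictures are not rectified: a ray, as slopes to the right and down, at radius r is drawn at 1 + k1 r^2 times it, then the intrinsics apply), "rvec" (rotation vector, rad) and "tvec" (3), from world to camera coordinates, as OpenCV has them. Camera axes: x right, y down, z forward; pixel columns grow to the right and rows downward; lengths in m; the calibration is good to about 2 mm. A picture is of the moment at which its call begins: read the wrist's pose just before it. camera_info takes no time and is no camera call; for the wrist camera it gives the pose at the moment of the call.
- r.hand_in(): hands the job in; it is judged then, once.
Trained networks look in the newest picture that a camera, given by its name, has taken for a name from the list of things; names that differ only in an ending like _2 or _b are one class to them, and where a whole thing is asked for, a point or a joint stands for the part that bears it (a point fixed in the world has none). Each returns a list of dicts, best first, with "p" (0 to 1); they miss things now and then, are a little off and sometimes report something else, mostly with a low value. They report only what shows in the picture. A call takes as long as a camera call.
- r.recognise(camera, thing): "xy" ([column, row] in pixels, amid what is visible of it).
The state is a dict: "clock": time; "joint_pos": joint angles; "joint_velocities": joint speeds; "joint_torque": joint torques, N m; "tool_pos": TCP position; "orientation": TCP orientation; "wrist_force": force on the tool from outside, world axes, zero at the start; "torque": the same for the moment, N m; "finger_gap": finger opening in m; "grasp_force": force on a finger pad.
Only numpy, scipy, OpenCV 4.12 (cv2) and the standard library are available. Lean on these libraries where they do the work, as an engineer would, in place of code of your own. Each camera call takes 0.05 s, during which the arm holds its last target. There are 200 camera calls.

## Working session

There is one attempt and no reset: what is moved stays moved. The work goes in short steps, Python scripts to look and compute and a tool call to move; the robot and the scene stay as the last step left them, time stands still between calls to the robot, and variables do not carry over. Pictures are saved under pics/ and viewed, at most 10 in all, crops included, and the job is handed in when it is done.

Besides the shell and the picture viewer there is one more tool, called by a JSON object that holds its "op" and its "data", one argument or row to a line. play_rows: Moves the arm, as the interface text tells. Its arguments: {"type":"object","properties":{"steps":{"type":"array"},"squeeze":{"type":"number"}},"required":["steps"]}

```bash
ls; mkdir -p pics; cat > h.py <<'E'
import numpy as np, cv2
from scipy.spatial.transform import Rotation as R
from bench import r
def cam(n):
    i=r.camera_info(n); f=192/np.tan(np.radians(i["fov_y"])/2)
    return f,i["cx"],i["cy"],i["k1"],cv2.Rodrigues(np.array(i["rvec"],float))[0],np.array(i["tvec"],float)
def cloud(n,depth):
    f,cx,cy,k,Rm,t=cam(n)
    v,u=np.mgrid[0:384,0:512]; xd=(u-cx)/f; yd=(v-cy)/f
    x,y=xd.copy(),yd.copy()
    for _ in range(20):
        s=1+k*(x*x+y*y); x,y=xd/s,yd/s
    P=np.stack([x*depth,y*depth,depth],-1)
    W=(P-t)@Rm; W[depth<=0]=np.nan
    return W
def proj(n,X):
    f,cx,cy,k,Rm,t=cam(n)
    p=np.atleast_2d(X)@Rm.T+t; x=p[:,0]/p[:,2];y=p[:,1]/p[:,2]; s=1+k*(x*x+y*y)
    return np.c_[f*x*s+cx,f*y*s+cy]
E
python3 - <<'E'
from h import *
ims=[]
for n in ("scene","top"):
    im,d=r.capture(n); np.savez(f"{n}0.npz",im=im,d=d,W=cloud(n,d))
    cv2.imwrite(f"pics/{n}0.png",im[:,:,::-1])
    W=cloud(n,d)
    for th in ("palette_knife","handle_end","knife_block","slot_mouth","knife_tray","hasp_hinge","hasp_tab","spice_jar","timer","jug","muffin","carton"):
        try:
            for q in r.recognise(n,th)[:2]:
                u,v=np.round(q["xy"]).astype(int); print(n,th,round(q["p"],2),(u,v),W[v,u].round(3))
        except Exception as e: print(th,e)
print(r.sense())
print({n:r.camera_info(n) for n in("scene","top")})
E
```

```text
pics
scene palette_knife 0.61 (np.int64(227), np.int64(175)) [0.593 0.172 0.143]
scene palette_knife 0.37 (np.int64(318), np.int64(164)) [ 0.532 -0.207  0.011]
scene handle_end 0.76 (np.int64(229), np.int64(175)) [0.585 0.173 0.147]
scene knife_block 0.86 (np.int64(208), np.int64(196)) [0.627 0.211 0.082]
scene slot_mouth 0.81 (np.int64(206), np.int64(196)) [0.631 0.215 0.082]
scene slot_mouth 0.72 (np.int64(317), np.int64(164)) [ 0.533 -0.202  0.012]
scene knife_tray 0.97 (np.int64(320), np.int64(163)) [ 0.53  -0.215  0.011]
scene knife_tray 0.47 (np.int64(266), np.int64(274)) [0.373 0.293 0.027]
scene hasp_hinge 0.96 (np.int64(320), np.int64(165)) [ 0.523 -0.204  0.011]
scene hasp_hinge 0.73 (np.int64(208), np.int64(200)) [0.627 0.212 0.069]
scene hasp_tab 0.75 (np.int64(342), np.int64(142)) [ 0.479 -0.247  0.095]
scene spice_jar 0.73 (np.int64(215), np.int64(294)) [0.388 0.449 0.091]
scene spice_jar 0.43 (np.int64(226), np.int64(176)) [0.592 0.177 0.143]
scene timer 0.95 (np.int64(197), np.int64(282)) [0.466 0.423 0.049]
scene muffin 0.77 (np.int64(240), np.int64(176)) [0.557 0.16
[... 1768 characters left out ...]
array([9.85934906e-01, 1.67129771e-01, 1.37097198e-05, 3.23782367e-05]), 'wrist_force': array([-0.31983597,  0.8402099 ,  0.23527867]), 'torque': array([-0.02908435,  0.03891861,  0.03253422]), 'grasp_force': 0.0, 'finger_gap': 0.08530366509238976}
{'scene': {'fov_y': 47.731801337238245, 'cx': 254.64321228075462, 'cy': 183.964505390064, 'k1': 0.005340198050744566, 'rvec': array([ 0.8428579 , -2.43037047,  1.25254377]), 'tvec': array([0.50020006, 0.23406442, 1.02399511])}, 'top': {'fov_y': 48.24245166535623, 'cx': 263.2983524905239, 'cy': 182.79607037181785, 'k1': 0.04086577732964967, 'rvec': array([ 2.20625445, -2.14487071,  0.11674805]), 'tvec': array([0.08908325, 0.53973921, 1.57701525])}}
```

```bash
python3 - <<'E'
import cv2
a=cv2.imread("pics/top0.png")[90:270,130:410]; cv2.imwrite("pics/topc.png",cv2.resize(a,None,fx=2.8,fy=2.8,interpolation=cv2.INTER_CUBIC))
a=cv2.imread("pics/scene0.png")[90:330,150:420]; cv2.imwrite("pics/scenec.png",cv2.resize(a,None,fx=2.5,fy=2.5,interpolation=cv2.INTER_CUBIC))
E
```

```text
(no output)
```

View pics/topc.png

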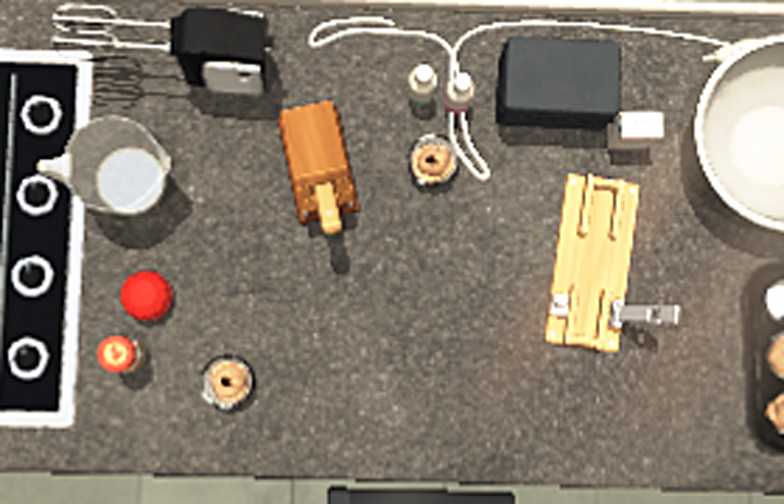

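View pics/scenec.png

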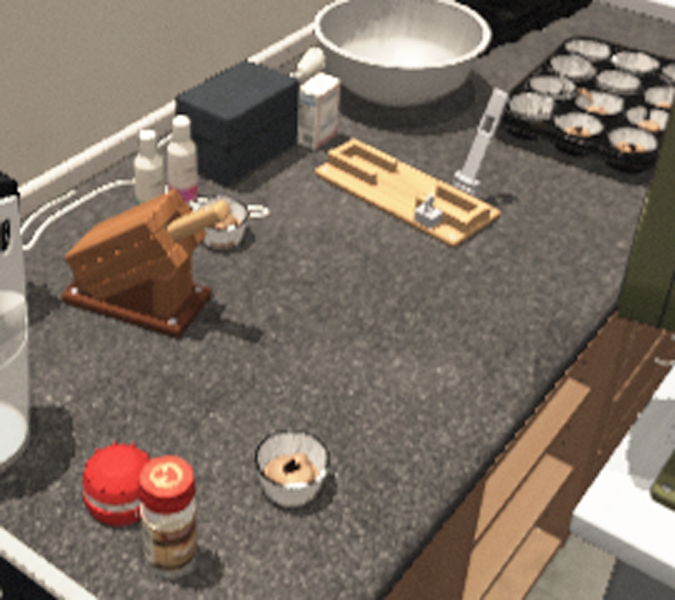

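The top view shows the block at crop (320,160), with the handle pointing down-image at (330,220). The tray is at (590,260) with its hasp open to the right at (650,315), and muffins are at (432,162) and (228,382). Next I'll fit the poses.

```bash
cat > fit.py <<'E'
from h import *
from scipy.optimize import least_squares
def sdf(P,lo,hi):
    c=(np.array(lo)+hi)/2; q=np.abs(P-c)-(np.array(hi)-lo)/2
    return np.linalg.norm(np.maximum(q,0),axis=1)+np.minimum(q.max(1),0)
def usdf(P,boxes): return np.min([sdf(P,*b) for b in boxes],axis=0)
# tray boxes (mm->m)
w=.05
T=[((-.115,-.05,0),(.115,.05,.01))]
# walls: pocket 204x32; thickness unknown ~9
for s in(-1,1):
    for a,b in((-.102,-.035),(.035,.102)):
        T.append(((a,min(s*.016,s*.024),.0),(b,max(s*.016,s*.024),.028)))
    T.append(((min(s*.102,s*.110),-.024,0),(max(s*.102,s*.110),.024,.028)))
H=[((-.095,-.012,-.009),(.013,.012,.009))]
E
cat > a.py <<'E'
from fit import *
for n in("scene","top"):
    z=np.load(n+"0.npz"); W=z["W"].reshape(-1,3); C=z["im"].reshape(-1,3).astype(int)
    ok=np.isfinite(W).all(1); W,C=W[ok],C[ok]
    bare=(W[:,0]>.4)&(W[:,0]<.6)&(abs(W[:,1]+.02)<.08); print(n,"bare z",np.median(W[bare,2]),W[bare,2].std())
    wood=(C[:,0]-C[:,2]>45)
    m=wood&(np.hypot(W[:,0]-.53,W[:,1]+.2)<.17)&(W[:,2]>.004)&(W[:,2]<.034)&(W[:,1]<-.1)
    P=W[m]; 
    def tr(p): 
        q=P-[p[0],p[1],0]; c,s=np.cos(p[2]),np.sin(p[2])
        return np.c_[c*q[:,0]+s*q[:,1],-s*q[:,0]+c*q[:,1],q[:,2]]
    best=min((least_squares(lambda p:usdf(tr(p),T),[.54,-.2,y0],loss="soft_l1",f_scale=.002) for y0 in(-.3,-.15,0,.15)),key=lambda s:s.cost)
    print(n,"tray",len(P),best.x.round(4),np.median(abs(best.fun)))
    L=tr(best.x); print("ext",np.percentile(L,[1,99],axis=0).round(3).tolist())
    # block base/yaw
    m=(C[:,0]-C[:,2]>25)&(np.hypot(W[:,0]-.64,W[:,1]-.18)<.14)&(W[:,2]>.02)&(W[:,2]<.17)&(W[:,1]>.1)
    print("blk",m.sum(),np.percentile(W[m],[1,50,99],axis=0).round(3).tolist())
    m=(C.sum(1)>0)&(W[:,2]>.09)&(W[:,2]<.2)&(np.hypot(W[:,0]-.59,W[:,1]-.17)<.07)
    o=np.argsort(W[m,0]); 
    for i in o[::max(1,len(o)//40)]: print(W[m][i].round(3),C[m][i],end=';')
    print()
    # hasp
    m=(W[:,2]>.04)&(abs(W[:,0]-.475)<.05)&(W[:,1]<-.15)&(W[:,1]>-.34); print("hasp",m.sum(),W[m][np.argsort(W[m,2])][::max(1,m.sum()//12)].round(3).tolist())
E
python3 a.py
```

```text
scene bare z 0.0012971356310796695 0.001535539200866407
scene tray 1262 [ 0.5438 -0.1864 -0.1221] 0.0014975598551180552
ext [[-0.115, -0.046, 0.005], [0.111, 0.051, 0.032]]
blk 1779 [[0.561, 0.146, 0.023], [0.63, 0.205, 0.095], [0.727, 0.234, 0.16]]
[0.556 0.165 0.156] [185 140  97];[0.561 0.154 0.157] [190 152 115];[0.564 0.174 0.16 ] [223 173 118];[0.568 0.173 0.145] [124  94  64];[0.574 0.166 0.158] [236 202 153];[0.579 0.172 0.152] [237 197 139];[0.587 0.179 0.14 ] [181 137  95];[0.591 0.174 0.142] [240 200 139];[0.594 0.192 0.096] [161 101  62];[0.596 0.205 0.09 ] [93 59 36];[0.598 0.182 0.121] [125  92  64];[0.599 0.209 0.11 ] [102  63  38];[0.601 0.207 0.112] [132  84  52];[0.602 0.15  0.095] [135  84  51];[0.603 0.209 0.102] [98 61 39];[0.605 0.139 0.094] [140 116  98];[0.606 0.185 0.113] [117  86  58];[0.608 0.211 0.107] [89 57 33];[0.609 0.19  0.111] [161 103  64];[0.61  0.192 0.115] [154  98  59];[0.613 0.185 0.126] [234 191 131];[0.615 0.195 0.124] [163 105  67];[0.618 0.207 0.117] [90 57 34];[0.62  0.2   0.131] [160  98  60];[0.621 0.21  0.139] [161 102  63];[0.622 0.143
[... 2055 characters left out ...]
49  89  47];[0.635 0.162 0.146] [201 123  61];[0.636 0.151 0.14 ] [174 106  55];[0.639 0.208 0.134] [231 150  75];[0.64  0.204 0.13 ] [229 149  78];[0.643 0.158 0.141] [214 135  68];[0.644 0.201 0.13 ] [229 150  77];[0.647 0.19  0.133] [234 156  81];[0.648 0.162 0.131] [221 140  72];[0.651 0.159 0.137] [215 138  68];[0.652 0.152 0.133] [224 143  73];[0.655 0.173 0.129] [233 154  78];
hasp 125 [[0.489, -0.225, 0.04], [0.481, -0.22, 0.044], [0.481, -0.226, 0.053], [0.48, -0.23, 0.067], [0.472, -0.235, 0.075], [0.468, -0.24, 0.084], [0.482, -0.242, 0.093], [0.468, -0.248, 0.098], [0.471, -0.254, 0.116], [0.47, -0.255, 0.125], [0.466, -0.26, 0.134], [0.473, -0.272, 0.14], [0.466, -0.267, 0.146]]
```

```bash
cat >> fit.py <<'E'
def kframe(yaw,pitch=np.radians(37)): # knife axes; +x down by pitch
    return R.from_euler("ZY",[yaw,pitch]).as_matrix()
def fit_handle(W,p0,pitch=np.radians(37),xr=(-.10,-.032),it=4):
    """p0 = x,y,z of origin, yaw"""
    p=np.array(p0,float)
    for k in range(it):
        m=.012 if k==0 else .006
        L=(W-p[:3])@kframe(p[3],pitch); s=(L[:,0]>xr[0]-m/2)&(L[:,0]<xr[1])&(abs(L[:,1])<.012+m)&(abs(L[:,2])<.009+m)
        Q=W[s]
        sol=least_squares(lambda p:sdf((Q-p[:3])@kframe(p[3],pitch),*H[0]),p,loss="soft_l1",f_scale=.002); p=sol.x
    return p,len(Q),np.median(abs(sol.fun))
def move(pos,Rt,s=None):
    """shift and rotvec in the current tool frame to reach pos, Rt(matrix)"""
    s=s or r.sense(); R0=R.from_quat(s["orientation"]).as_matrix()
    return (R0.T@(np.array(pos)-s["tool_pos"])).round(4),R.from_matrix(R0.T@Rt).as_rotvec().round(4)
def tool(yaw,tilt=0):
    """tool x at heading yaw, z down, tilted so that z leans towards heading by tilt"""
    return R.from_euler("ZY",[yaw,-tilt]).as_matrix()@np.diag([1,-1,-1.])
E
python3 - <<'E'
from fit import *
A=[]
for n in("scene","top"):
    z=np.load(n+"0.npz"); W=z["W"].reshape(-1,3); C=z["im"].reshape(-1,3).astype(int)
    W=W[np.isfinite(W).all(1)]; A.append(W)
e=np.array([.558,.163,.148])
for W in A+[np.vstack(A)]:
    for y0 in(.1,.3):
        p0=np.r_[e+.095*kframe(y0)[:,0],y0]
        p,n,c=fit_handle(W,p0); print(p.round(4),n,c, "end",(p[:3]-.095*kframe(p[3])[:,0]).round(4))
        B=np.vstack(A)
print(tool(.2,.3).round(2))
K=kframe(p[3]); g=p[:3]-.062*K[:,0]; Rt=tool(p[3],-.2)
print("g",g, "hover",move(g-Rt[:,2]*.18,Rt))
E
```

```text
[0.6342 0.1795 0.0996 0.2636] 185 0.0008897157700652088 end [0.561  0.1598 0.1568]
[0.6342 0.1795 0.0996 0.2636] 185 0.0008897157680134611 end [0.561  0.1598 0.1568]
[0.6362 0.1756 0.1    0.2177] 105 0.0013877597166663674 end [0.5621 0.1592 0.1572]
[0.6362 0.1758 0.1    0.223 ] 105 0.0014117280740060956 end [0.5622 0.159  0.1572]
[0.6346 0.1792 0.0998 0.2602] 290 0.001005719040981479 end [0.5613 0.1597 0.157 ]
[0.6346 0.1792 0.0998 0.2602] 290 0.0010057190566948775 end [0.5613 0.1597 0.157 ]
[[ 0.94  0.2   0.29]
 [ 0.19 -0.98  0.06]
 [ 0.3   0.   -0.96]]
g [0.58679946 0.1664739  0.13715201] hover (array([ 0.6446, -0.6111, -0.0096]), array([ 0.0076, -0.1999,  0.0753]))
```

{"op": "play_rows", "data": {
  "steps": [
    [[0.645,-0.611,-0.01],[0.008,-0.2,0.075],0.085],
    [[0.645,-0.611,-0.01],[0.008,-0.2,0.075],0.085],
    [[0.645,-0.611,-0.01],[0.008,-0.2,0.075],0.085],
    [[0.645,-0.611,-0.01],[0.008,-0.2,0.075],0.085],
    [[0.645,-0.611,-0.01],[0.008,-0.2,0.075],0.085],
    [[0.645,-0.611,-0.01],[0.008,-0.2,0.075],0.085],
    [[0.645,-0.611,-0.01],[0.008,-0.2,0.075],0.085],
    [[0.645,-0.611,-0.01],[0.008,-0.2,0.075],0.085],
    [[0.645,-0.611,-0.01],[0.008,-0.2,0.075],0.085],
    [[0.645,-0.611,-0.01],[0.008,-0.2,0.075],0.085]
  ]
}}

```text
clock: 2.13
tool_pos: [0.4058, -0.2416, 0.309]
orientation: [0.987, 0.129, -0.099, 0.013]
wrist_force: [1.9, 0.1, -1.1]
finger_gap: 0.0852
grasp_force: 0.0
```

```bash
python3 - <<'E'
from fit import *
W=cloud("wrist",r.capture("wrist")[1]) ; np.savez("w1.npz",W=W); print(np.nanpercentile(W.reshape(-1,3),[2,98],axis=0).round(2).tolist())
Rt=tool(.26,-.2); g=np.array([.5868,.1665,.137])
print(r.sense()["clock"],r.sense()["tool_pos"],move(g-Rt[:,2]*.18,Rt))
E
```

```text
[[-1.03, -1.04, -0.79], [0.54, 0.11, 0.32]]
2.1833 [ 0.40842932 -0.23629789  0.30893876] (array([ 0.3071, -0.3416, -0.0641]), array([-0.0025, -0.0042,  0.0066]))
```

{"op": "play_rows", "data": {
  "steps": [
    [[0.307,-0.342,-0.064],[0,0,0],0.085],
    [[0.307,-0.342,-0.064],[0,0,0],0.085],
    [[0.307,-0.342,-0.064],[0,0,0],0.085],
    [[0.307,-0.342,-0.064],[0,0,0],0.085],
    [[0.307,-0.342,-0.064],[0,0,0],0.085],
    [[0.307,-0.342,-0.064],[0,0,0],0.085],
    [[0.307,-0.342,-0.064],[0,0,0],0.085],
    [[0.307,-0.342,-0.064],[0,0,0],0.085],
    [[0.307,-0.342,-0.064],[0,0,0],0.085],
    [[0.307,-0.342,-0.064],[0,0,0],0.085]
  ]
}}

```text
clock: 3.02
tool_pos: [0.599, 0.1278, 0.3104]
orientation: [0.987, 0.129, -0.099, 0.013]
wrist_force: [0.2, -0.8, 0.9]
finger_gap: 0.0849
grasp_force: 0.0
```

{"op": "play_rows", "data": {
  "steps": [
    [[0.0,0.0,0.0],[0,0,0],0.085],
    [[0.0,0.0,0.0],[0,0,0],0.085],
    [[0.0,0.0,0.0],[0,0,0],0.085]
  ]
}}

```text
clock: 3.27
tool_pos: [0.5982, 0.1257, 0.31]
orientation: [0.986, 0.129, -0.099, 0.013]
wrist_force: [-0.3, -0.5, -0.5]
finger_gap: 0.085
grasp_force: 0.0
```

```bash
python3 - <<'E'
from fit import *
im,d=r.capture("wrist"); W=cloud("wrist",d).reshape(-1,3); W=W[np.isfinite(W).all(1)]
np.savez("w2.npz",W=W,im=im); cv2.imwrite("pics/w2.png",im[:,:,::-1])
s=r.sense();print(s["tool_pos"],s["orientation"],s["joint_pos"].round(2))
p,n,c=fit_handle(W,[.6346,.1792,.0998,.26]); print(p.round(4),n,c)
A=[W]
for q in("scene","top"):
    X=np.load(q+"0.npz")["W"].reshape(-1,3); A.append(X[np.isfinite(X).all(1)])
p,n,c=fit_handle(np.vstack(A),[.6346,.1792,.0998,.26]); print("all",p.round(4),n,c)
f=r.camera_info("wrist"); print(f)
Rt=tool(.26,-.2); g=np.array([.5868,.1665,.137]); print(move(g-Rt[:,2]*.18,Rt))
E
```

```text
[0.5980621  0.12510016 0.3101642 ] [ 0.9865818   0.12896771 -0.09928783  0.01286882] [ 0.13  0.13  1.64 -0.03  1.57  1.44]
[0.633  0.1762 0.0981 0.2425] 2675 0.000508774023267251
all [0.633  0.1768 0.0981 0.2468] 2965 0.0005906492065445926
{'fov_y': 63.270213823802194, 'cx': 266.34461253705786, 'cy': 190.37256831832656, 'k1': -0.08618232126951812, 'rvec': array([-2.14250136,  1.64669937,  0.43375464]), 'tvec': array([-0.03386142,  0.43187741,  0.65979887])}
(array([ 0.0342, -0.0429, -0.0102]), array([-0.0002,  0.0006, -0.    ]))
```

View pics/w2.png

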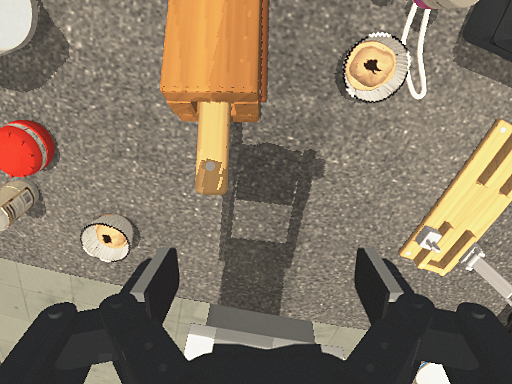

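The wrist view shows the handle at (212,150) coming out of the block at (215,50). The tray is at lower right with its hasp open, and the way to the handle is clear. Approaching.

```bash
python3 - <<'E'
from fit import *
o=np.array([.633,.1764,.0981]); yaw=.243; K=kframe(yaw); Rt=tool(yaw,-.2); g=o-.06*K[:,0]
for d in(.12,.066): print(move(g-d*Rt[:,2],Rt))
E
```

```text
(array([ 0.034 , -0.041 ,  0.0526]), array([0.0032, 0.0006, 0.0167]))
(array([ 0.0341, -0.0412,  0.1066]), array([0.0032, 0.0006, 0.0167]))
```

{"op": "play_rows", "data": {
  "steps": [
    [[0.015,-0.02,0.02],[0.003,0,0.017],0.06],
    [[0.034,-0.041,0.04],[0.003,0,0.017],0.06],
    [[0.034,-0.041,0.053],[0.003,0,0.017],0.06],
    [[0.034,-0.041,0.066],[0.003,0,0.017],0.06],
    [[0.034,-0.041,0.08],[0.003,0,0.017],0.06],
    [[0.034,-0.041,0.094],[0.003,0,0.017],0.06],
    [[0.034,-0.041,0.102],[0.003,0,0.017],0.06],
    [[0.034,-0.041,0.106],[0.003,0,0.017],0.06],
    [[0.034,-0.041,0.106],[0.003,0,0.017],0.06],
    [[0.034,-0.041,0.106],[0.003,0,0.017],0.06]
  ]
}}

```text
clock: 4.15
tool_pos: [0.5998, 0.1683, 0.2002]
orientation: [0.988, 0.121, -0.099, 0.012]
wrist_force: [0.5, -0.5, 0.3]
finger_gap: 0.06
grasp_force: 0.0
```

{"op": "play_rows", "data": {
  "steps": [
    [[0,0,0],[0,0,0],0.01],
    [[0,0,0],[0,0,0],0.01],
    [[0,0,0],[0,0,0],0.01],
    [[0,0,0],[0,0,0],0.01],
    [[0,0,0],[0,0,0],0.01]
  ],
  "squeeze": 50
}}

```text
clock: 4.57
tool_pos: [0.6001, 0.1688, 0.2007]
orientation: [0.988, 0.121, -0.098, 0.012]
wrist_force: [-0.1, 0.4, 3.1]
finger_gap: 0.0227
grasp_force: 52.5
```

```bash
python3 - <<'E'
from fit import *
s=r.sense(); print(s["finger_gap"],s["grasp_force"],s["wrist_force"],s["tool_pos"],s["orientation"])
K=kframe(.243); R0=R.from_quat(s["orientation"]).as_matrix()
print("g err", ((s["tool_pos"]+.066*R0[:,2])-np.array([.633,.1764,.0981]))@K)
print("draw dir in tool",R0.T@-K[:,0])
E
```

```text
0.022709536207341927 52.51311242580414 [-0.06443158  0.39073273  3.06642404] [0.60010009 0.1687772  0.20067486] [ 0.98772327  0.12078079 -0.09833704  0.01202368]
g err [-0.0601514   0.0005129   0.00209155]
draw dir in tool [-9.01614925e-01 -2.85416352e-04 -4.32539531e-01]
```

{"op": "play_rows", "data": {
  "steps": [
    [[-0.0072,0,-0.0035],[0,0,0],0.01],
    [[-0.0144,0,-0.0069],[0,0,0],0.01],
    [[-0.027,0,-0.013],[0,0,0],0.01],
    [[-0.0406,0,-0.0195],[0,0,0],0.01],
    [[-0.0586,0,-0.0281],[0,0,0],0.01],
    [[-0.0766,0,-0.0368],[0,0,0],0.01],
    [[-0.0947,0,-0.0454],[0,0,0],0.01],
    [[-0.1127,0,-0.0541],[0,0,0],0.01],
    [[-0.1307,0,-0.0627],[0,0,0],0.01],
    [[-0.1443,0,-0.0692],[0,0,0],0.01]
  ],
  "squeeze": 50
}}

```text
clock: 5.4
tool_pos: [0.4735, 0.1374, 0.2967]
orientation: [0.988, 0.121, -0.1, 0.012]
wrist_force: [0.3, -1.2, -1.4]
finger_gap: 0.0225
grasp_force: 52.1
```

{"op": "play_rows", "data": {
  "steps": [
    [[0,0,0],[0,0,0],0.01],
    [[0,0,0],[0,0,0],0.01]
  ]
}}

```text
clock: 5.57
tool_pos: [0.4749, 0.1377, 0.2964]
orientation: [0.988, 0.121, -0.099, 0.012]
wrist_force: [-0.9, 0.5, -0.8]
finger_gap: 0.0226
grasp_force: 52.1
```

```bash
python3 - <<'E'
from fit import *
s=r.sense(); print(s["finger_gap"],s["grasp_force"],s["wrist_force"],s["tool_pos"],s["orientation"],s["joint_pos"].round(2))
A=[]
for n in("top","scene"):
    im,d=r.capture(n); cv2.imwrite(f"pics/{n}3.png",im[:,:,::-1]); W=cloud(n,d).reshape(-1,3); A.append(W[np.isfinite(W).all(1)])
    np.savez(n+"3.npz",W=W)
im,d=r.capture("wrist"); cv2.imwrite("pics/w3.png",im[:,:,::-1]); np.savez("w3.npz",W=cloud("wrist",d))
a=cv2.imread("pics/scene3.png")[60:330,120:450]; b=cv2.imread("pics/w3.png")
cv2.imwrite("pics/c3.png",np.hstack([cv2.resize(a,(400,327)),cv2.resize(b,(400,327))]))
E
```

```text
0.022569725482850522 52.09135293960571 [-0.91463576  0.47239796 -0.82365543] [0.47488891 0.13771704 0.29643045] [ 0.98766946  0.12075148 -0.09890187  0.01210523] [ 0.18 -0.13  1.92 -0.01  1.55  1.51]
```

View pics/c3.png

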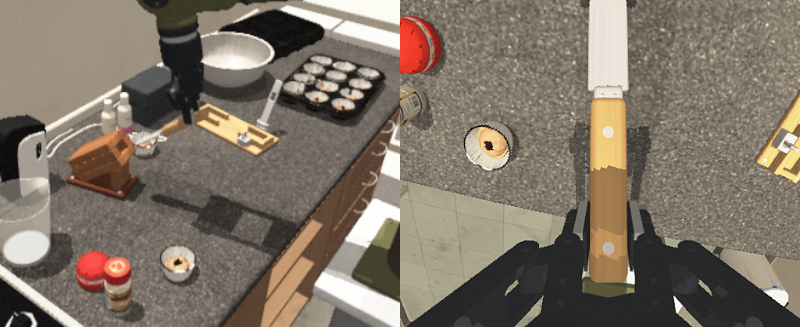

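The knife is out of the block and held by its handle, seen at (605,190) in the right half of the picture. I'll measure it in the hand and plan the lay-down.

```bash
cat > m.py <<'E'
from fit import *
KN=[H[0],((.013,-.014,-.002),(.095,.014,.002))]
def fit_knife(W,p0,it=4):
    p=np.array(p0,float) # x y z yaw pitch
    for k in range(it):
        m=.012 if k==0 else .006
        L=(W-p[:3])@kframe(p[3],p[4]); d=usdf(L,KN); Q=W[(d<m)&(L[:,2]>-.004)&(L[:,0]>-.05)]
        sol=least_squares(lambda p:usdf((Q-p[:3])@kframe(p[3],p[4]),KN),p,loss="soft_l1",f_scale=.002,x_scale=[.01]*3+[.1]*2); p=sol.x
    return p,len(Q),np.median(abs(sol.fun))
E
python3 - <<'E'
from m import *
s=r.sense(); R0=R.from_quat(s["orientation"]).as_matrix(); t0=s["tool_pos"]
W=np.load("w3.npz")["W"].reshape(-1,3); W=W[np.isfinite(W).all(1)]
K=kframe(.243); o=np.array([.633,.1764,.0981])-.160*K[:,0]; print(o)
p,n,c=fit_knife(W,[*o,.243,.646]); print(p.round(4),n,c)
Kk=kframe(p[3],p[4]); Rk=R0.T@Kk; tk=R0.T@(p[:3]-t0); np.savez("grip.npz",Rk=Rk,tk=tk); print(tk)
for h in(.06,.012):
    Kt=kframe(-.122,0); Rt=Kt@Rk.T; pos=np.array([.55,-.02,h])-Rt@tk
    # tip lowest
    low=min((pos+Rt@[x,0,.073])[2] for x in(-.011,.011))
    print(h,pos,low,move(pos,Rt))
E
```

```text
[0.50897248 0.14565374 0.1943904 ]
[0.5089 0.1445 0.1927 0.238  0.6101] 11423 0.000822642022871397
[0.05388342 0.00152008 0.09351196]
0.06 [ 0.46422508 -0.00814437  0.12443855] 0.0530693622115066 (array([-0.0109,  0.139 ,  0.1765]), array([-0.0407,  0.6029,  0.3642]))
0.012 [ 0.46422508 -0.00814437  0.07643855] 0.005069362211506598 (array([-0.0013,  0.139 ,  0.2235]), array([-0.0407,  0.6029,  0.3642]))
```

{"op": "play_rows", "data": {
  "steps": [
    [[-0.02,0.03,0],[0,0.05,0],0.01],
    [[-0.02,0.06,0.03],[-0.01,0.15,0.09],0.01],
    [[-0.011,0.09,0.06],[-0.02,0.25,0.15],0.01],
    [[-0.011,0.12,0.09],[-0.025,0.35,0.21],0.01],
    [[-0.011,0.139,0.12],[-0.03,0.45,0.27],0.01],
    [[-0.011,0.139,0.15],[-0.036,0.55,0.33],0.01],
    [[-0.011,0.139,0.165],[-0.041,0.603,0.364],0.01],
    [[-0.011,0.139,0.1765],[-0.041,0.603,0.364],0.01],
    [[-0.011,0.139,0.1765],[-0.041,0.603,0.364],0.01],
    [[-0.011,0.139,0.1765],[-0.041,0.603,0.364],0.01]
  ]
}}

```text
clock: 6.55
tool_pos: [0.4641, -0.0081, 0.1242]
orientation: [0.978, -0.057, 0.202, 0.013]
wrist_force: [-0.2, 0.3, 0.4]
finger_gap: 0.0226
grasp_force: 52.1
```

```bash
python3 - <<'E'
from m import *
s=r.sense(); R0=R.from_quat(s["orientation"]).as_matrix(); t0=s["tool_pos"]; print(t0,s["finger_gap"],s["joint_pos"].round(2))
W=cloud("wrist",r.capture("wrist")[1]).reshape(-1,3); W=W[np.isfinite(W).all(1)]
p,n,c=fit_knife(W,[.55,-.02,.06,-.122,0]); print(p.round(4),n,c)
g=np.load("grip.npz"); Kt=kframe(-.122,0); Rk=R0.T@kframe(p[3],p[4]); tk=R0.T@(p[:3]-t0); np.savez("grip.npz",Rk=Rk,tk=tk)
Rt=Kt@Rk.T
for h in(.02,.0095): pos=np.array([.55,-.02,h])-Rt@tk; print(h,min((pos+Rt@[x,0,.073])[2] for x in(-.011,.011)),move(pos,Rt))
E
```

```text
[ 0.46413932 -0.00809319  0.12424742] 0.022597948690110947 [-0.14 -0.28  2.39  0.01  0.63  1.55]
[ 0.5528 -0.0202  0.0608 -0.1145  0.0416] 11197 0.00046980042316825156
0.02 0.009171680807062849 (array([-0.0243, -0.0006,  0.0396]), array([-0.0031,  0.0385,  0.0072]))
0.0095 -0.0013283191929371468 (array([-0.0285, -0.0007,  0.0493]), array([-0.0031,  0.0385,  0.0072]))
```

{"op": "play_rows", "data": {
  "steps": [
    [[-0.008,0,0.012],[-0.003,0.02,0.007],0.01],
    [[-0.017,-0.001,0.028],[-0.003,0.02,0.007],0.01],
    [[-0.023,-0.001,0.038],[-0.003,0.02,0.007],0.01],
    [[-0.025,-0.001,0.043],[-0.003,0.02,0.007],0.01],
    [[-0.026,-0.001,0.045],[-0.003,0.02,0.007],0.01],
    [[-0.026,-0.001,0.045],[-0.003,0.02,0.007],0.01],
    [[-0.026,-0.001,0.045],[-0.003,0.02,0.007],0.01]
  ]
}}

```text
clock: 7.18
tool_pos: [0.4601, -0.0067, 0.0751]
orientation: [0.975, -0.061, 0.214, 0.015]
wrist_force: [0.1, -0.3, -1.4]
finger_gap: 0.0223
grasp_force: 52.1
```

```bash
python3 - <<'E'
from m import *
s=r.sense(); R0=R.from_quat(s["orientation"]).as_matrix(); t0=s["tool_pos"]; print(t0,s["finger_gap"],s["wrist_force"],[(t0+R0@[x,0,.073])[2] for x in(-.011,.011)])
W=cloud("wrist",r.capture("wrist")[1]).reshape(-1,3); W=W[np.isfinite(W).all(1)]
p,n,c=fit_knife(W,[.55,-.02,.012,-.122,0]); print(p.round(4),n,c)
E
```

```text
[ 0.4601456  -0.00665225  0.075069  ] 0.02230432242069189 [ 0.13819446 -0.29038163 -1.41998308] [np.float64(0.004176356923794505), np.float64(0.013393492090137328)]
[ 0.549  -0.0196  0.0121 -0.1252  0.019 ] 11204 0.00046986610000588225
```

{"op": "play_rows", "data": {
  "steps": [
    [[-0.0008,0,0.0018],[0,0,0],0.01],
    [[-0.0008,0,0.0018],[0,0,0],0.01],
    [[-0.0008,0,0.0018],[0,0,0],0.045],
    [[-0.0008,0,0.0018],[0,0,0],0.06],
    [[-0.0008,0,0.0018],[0,0,0],0.06],
    [[-0.0008,0,0.0018],[0,0,0],0.06],
    [[-0.0008,0,0.0018],[0,0,0],0.06],
    [[-0.0008,0,-0.01],[0,0,0],0.06],
    [[-0.0008,0,-0.03],[0,0,0],0.06],
    [[-0.0008,0,-0.07],[0,0,0],0.06]
  ]
}}

```text
clock: 8.07
tool_pos: [0.427, -0.0025, 0.1337]
orientation: [0.976, -0.061, 0.208, 0.014]
wrist_force: [0.9, 0.9, -0.7]
finger_gap: 0.0602
grasp_force: 0.0
```

```bash
python3 - <<'E'
from m import *
s=r.sense(); print(s["tool_pos"],s["finger_gap"],s["clock"])
W=cloud("wrist",r.capture("wrist")[1]).reshape(-1,3); W=W[np.isfinite(W).all(1)]
p,n,c=fit_knife(W,[.55,-.02,.009,-.122,0]); print(p.round(4),n,c)
Rt=tool(p[3],0); print(move(p[:3]-Rt[:,2]*.16,Rt))
E
```

```text
[ 0.42699107 -0.00249051  0.13366116] 0.06018429128103607 8.0667
[ 0.5601 -0.021   0.0239 -0.1318 -0.0108] 6171 0.0008753711205683094
(array([0.1347, 0.0022, 0.0225]), array([ 0.0009, -0.4437,  0.0075]))
```

{"op": "play_rows", "data": {
  "steps": [
    [[0.03,0.001,-0.01],[0,-0.1,0.005],0.06],
    [[0.06,0.002,-0.01],[0,-0.22,0.005],0.06],
    [[0.09,0.002,0.0],[0,-0.33,0.007],0.06],
    [[0.12,0.002,0.01],[0,-0.444,0.007],0.06],
    [[0.125,0.002,0.015],[0,-0.444,0.007],0.06],
    [[0.125,0.002,0.015],[0,-0.444,0.007],0.06],
    [[0.125,0.002,0.015],[0,-0.444,0.007],0.06],
    [[0.125,0.002,0.015],[0,-0.444,0.007],0.06]
  ]
}}

```text
clock: 8.78
tool_pos: [0.5463, -0.0192, 0.175]
orientation: [0.998, -0.066, -0.007, 0.0]
wrist_force: [-0.3, 0.8, -0.6]
finger_gap: 0.0605
grasp_force: 0.0
```

```bash
python3 - <<'E'
from m import *
s=r.sense(); print(s["tool_pos"],s["finger_gap"],s["clock"])
im,d=r.capture("wrist"); cv2.imwrite("pics/w4.png",im[:,:,::-1])
W=cloud("wrist",d).reshape(-1,3); W=W[np.isfinite(W).all(1)]; np.savez("w4.npz",W=W)
p,n,c=fit_knife(W,[.55,-.02,.009,-.122,0]); print(p.round(4),n,c)
Rt=tool(p[3],0); print(move(p[:3]-Rt[:,2]*.065,Rt))
# tray
near=W[(W[:,1]<-.1)&(W[:,2]>.004)&(W[:,2]<.034)&(W[:,1]>-.25)&(W[:,0]>.4)&(W[:,0]<.68)]; print(len(near))
E
```

```text
[ 0.54631544 -0.01921273  0.1749824 ] 0.06052369473164758 8.7833
[ 0.5494 -0.0195  0.0086 -0.1222 -0.0034] 6083 0.0005068067067558277
(array([ 0.0046, -0.0002,  0.1017]), array([ 0.0009,  0.014 , -0.0096]))
26758
```

View pics/w4.png

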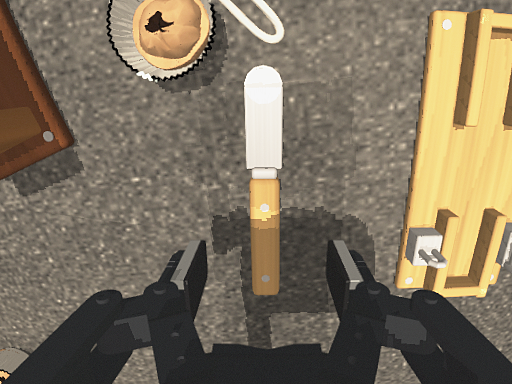

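The knife lies flat on the bare worktop at (263,190), with the tray at right. Grasping it by the middle.

{"op": "play_rows", "data": {
  "steps": [
    [[0.004,0,0.03],[0.001,0.014,-0.01],0.06],
    [[0.0045,0,0.06],[0.001,0.014,-0.01],0.06],
    [[0.0045,0,0.085],[0.001,0.014,-0.01],0.06],
    [[0.0045,0,0.096],[0.001,0.014,-0.01],0.06],
    [[0.0045,0,0.1],[0.001,0.014,-0.01],0.06],
    [[0.0045,0,0.1],[0.001,0.014,-0.01],0.01],
    [[0.0045,0,0.1],[0.001,0.014,-0.01],0.01],
    [[0.0045,0,0.1],[0.001,0.014,-0.01],0.01],
    [[0.0045,0,0.1],[0.001,0.014,-0.01],0.01],
    [[0.0045,0,0.1],[0.001,0.014,-0.01],0.01]
  ],
  "squeeze": 50
}}

```text
clock: 9.67
tool_pos: [0.5526, -0.0202, 0.0779]
orientation: [0.998, -0.061, 0.002, 0.0]
wrist_force: [-0.6, 0.5, 6.2]
finger_gap: 0.0225
grasp_force: 50.4
```

{"op": "play_rows", "data": {
  "steps": [
    [[0,0,0],[0,0,0],0.01],
    [[0,0,-0.02],[0,0,0],0.01],
    [[0,0,-0.06],[0,0,0],0.01],
    [[0,0,-0.1],[0,0,0],0.01],
    [[0,0.04,-0.1],[0,0,0],0.01],
    [[0,0.08,-0.1],[0,0,0],0.01],
    [[0,0.12,-0.1],[0,0,0],0.01],
    [[0,0.15,-0.1],[0,0,0],0.01],
    [[0,0.165,-0.1],[0,0,0],0.01],
    [[0,0.165,-0.1],[0,0,0],0.01]
  ]
}}

```text
clock: 10.5
tool_pos: [0.5306, -0.1868, 0.1761]
orientation: [0.998, -0.063, 0.001, 0.001]
wrist_force: [-0.2, 0.6, -0.9]
finger_gap: 0.0226
grasp_force: 49.6
```

```bash
cat > tray.py <<'E'
from m import *
def fit_tray(W,C,p0):
    m=(C[:,0]-C[:,2]>30)&(np.hypot(W[:,0]-p0[0],W[:,1]-p0[1])<.15)&(W[:,2]>.004)&(W[:,2]<.034)
    P=W[m]; p=np.r_[p0,0.]
    for k in range(4):
        f=lambda p,P=None:usdf((P-[p[0],p[1],p[3]])@R.from_euler("z",p[2]).as_matrix(),T)
        Q=P[f(p,P)<(.012 if k==0 else .006)]
        s=least_squares(f,p,kwargs={"P":Q},loss="soft_l1",f_scale=.002); p=s.x
    L=(Q-[p[0],p[1],p[3]])@R.from_euler("z",p[2]).as_matrix()
    wt=L[(L[:,2]>.025)&(abs(L[:,0])>.04)&(abs(L[:,0])<.095)]
    print("tray",p.round(4),len(Q),np.median(abs(s.fun)),"ext",np.percentile(L,[.5,99.5],axis=0).round(3).tolist())
    for sg in(-1,1): print(" wall y",np.percentile(wt[wt[:,1]*sg>0][:,1],[3,50,97]).round(4))
    return p
E
python3 - <<'E'
from tray import *
s=r.sense(); R0=R.from_quat(s["orientation"]).as_matrix(); t0=s["tool_pos"]; print(t0,s["finger_gap"],s["grasp_force"],s["clock"])
im,d=r.capture("wrist"); cv2.imwrite("pics/w5.png",im[:,:,::-1])
W=cloud("wrist",d).reshape(-1,3); C=im.reshape(-1,3).astype(int); ok=np.isfinite(W).all(1); W=W[ok];C=C[ok]; np.savez("w5.npz",W=W,C=C)
p,n,c=fit_knife(W,[t0[0],t0[1],t0[2]-.066,-.122,0]); print("knife",p.round(4),n,c)
q=fit_tray(W,C,[.545,-.188,-.122])
E
```

```text
[ 0.53058073 -0.18680234  0.17607101] 0.022576027426554384 49.56806480884552 10.5
knife [ 0.5263 -0.186   0.1074 -0.1206 -0.0401] 15354 0.0008679070956711946
tray [ 0.5439 -0.1882 -0.1236 -0.0009] 18620 0.0004807843116674806 ext [[-0.053, -0.049, 0.008], [0.113, 0.049, 0.029]]
 wall y [-0.0258 -0.0223 -0.0163]
 wall y [0.0164 0.0221 0.0258]
```

View pics/w5.png

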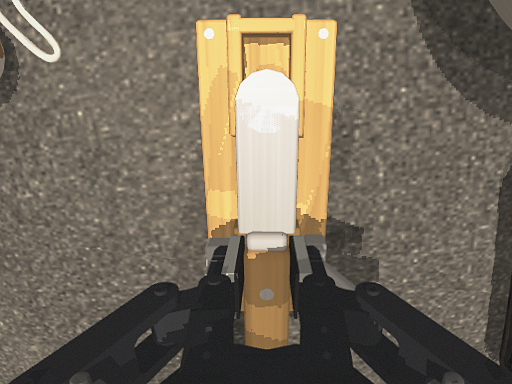

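The knife is held centrally over the tray pocket, with the blade at (267,150) and the finger gap below the gripper.

```bash
cat > ins.py <<'E'
from tray import *
import sys
def plan(p,q,hs,pc):
    s=r.sense(); R0=R.from_quat(s["orientation"]).as_matrix(); t0=s["tool_pos"]
    Kk=kframe(p[3],p[4]); Rk=R0.T@Kk; tk=R0.T@(p[:3]-t0)
    Rt=kframe(q[2],p[4]+pc)@Rk.T
    for h in hs: print(h,move(np.array([q[0],q[1],h])-Rt@tk,Rt))
E
python3 - <<'E'
from ins import *
plan([.5263,-.186,.1074,-.1206,-.0401],[.5439,-.1882,-.1236],[.055],.02)
E
```

```text
0.055 (array([0.0191, 0.    , 0.0525]), array([-0.0001, -0.02  ,  0.003 ]))
```

{"op": "play_rows", "data": {
  "steps": [
    [[0.01,0,0.01],[0,-0.02,0.003],0.01],
    [[0.019,0,0.03],[0,-0.02,0.003],0.01],
    [[0.019,0,0.045],[0,-0.02,0.003],0.01],
    [[0.019,0,0.0525],[0,-0.02,0.003],0.01],
    [[0.019,0,0.0525],[0,-0.02,0.003],0.01],
    [[0.019,0,0.0525],[0,-0.02,0.003],0.01],
    [[0.019,0,0.0525],[0,-0.02,0.003],0.01]
  ]
}}

```text
clock: 11.13
tool_pos: [0.5503, -0.1858, 0.124]
orientation: [0.998, -0.062, -0.009, -0.0]
wrist_force: [0.6, -0.1, -1.5]
finger_gap: 0.0227
grasp_force: 49.6
```

```bash
python3 - <<'E'
from ins import *
s=r.sense(); t0=s["tool_pos"]; print(t0,s["orientation"],s["finger_gap"],s["clock"],s["wrist_force"])
im,d=r.capture("wrist"); 
W=cloud("wrist",d).reshape(-1,3); C=im.reshape(-1,3).astype(int); ok=np.isfinite(W).all(1); W=W[ok];C=C[ok]
p,n,c=fit_knife(W,[.5439,-.188,.055,-.122,-.02]); print("knife",p.round(4),n,c)
m=abs((W-p[:3])@kframe(p[3],p[4]))  
q=fit_tray(W[W[:,2]<.034],C[W[:,2]<.034],[.5439,-.1882,-.1236])
d=(p[:3]-[q[0],q[1],0])@R.from_euler("z",q[2]).as_matrix(); print("knife in tray",d, p[3]-q[2])
plan(p,q,[.035,.022,.0195],0)
E
```

```text
[ 0.5502921  -0.18578953  0.12400429] [ 9.98029102e-01 -6.20736735e-02 -9.19855571e-03 -3.97102866e-04] 0.022711557374033166 11.1333 [ 0.59253023 -0.13050956 -1.51927507]
knife [ 0.5449 -0.1873  0.0559 -0.1342 -0.0218] 15345 0.0008624766239666141
tray [ 5.443e-01 -1.903e-01 -1.264e-01 -3.000e-04] 26631 0.0004417813169432898 ext [[-0.083, -0.049, 0.008], [0.113, 0.049, 0.029]]
 wall y [-0.0255 -0.0204 -0.0162]
 wall y [0.0173 0.0221 0.0256]
knife in tray [0.00022671 0.00306139 0.05592522] -0.007769322781153304
0.035 (array([0.0001, 0.003 , 0.0209]), array([-0.0001,  0.    , -0.0078]))
0.022 (array([0.0004, 0.003 , 0.0339]), array([-0.0001,  0.    , -0.0078]))
0.0195 (array([0.0004, 0.003 , 0.0364]), array([-0.0001,  0.    , -0.0078]))
```

```bash
python3 - <<'E'
from ins import *
im,d=r.capture("wrist"); cv2.imwrite("pics/w6.png",im[:,:,::-1]); 
W=cloud("wrist",d).reshape(-1,3); W=W[np.isfinite(W).all(1)]
q=[.5443,-.1903,-.1264]
L=(W-[q[0],q[1],0])@R.from_euler("z",q[2]).as_matrix()
for a in np.arange(.02,.09,.01):
    b=(abs(L[:,0]-a)<.005)&(L[:,2]>.045)&(abs(L[:,1])<.04)
    e=np.percentile(L[b,1],[1,99]); 
    w=(abs(L[:,0]-a)<.005)&(L[:,2]>.025)&(L[:,2]<.034)&(abs(L[:,1])<.03); wl=L[w,1]
    print(round(a,2),e.round(4),e.mean().round(4),"z",np.median(L[b,2]).round(4)," walls",[np.percentile(wl[wl*s>0],[2,98]).round(4).tolist() for s in(-1,1) if (wl*s>0).sum()>9])
a=im[:,:,::-1].copy()
for z,col in((.028,(0,0,255)),):
    for y in(-.016,.016):
        P=np.array([[x,y,z] for x in(.035,.102)])@R.from_euler("z",q[2]).as_matrix().T+[q[0],q[1],0]
        u=proj("wrist",P).round().astype(int); cv2.line(a,tuple(map(int,u[0])),tuple(map(int,u[1])),col,1)
cv2.imwrite("pics/w6o.png",cv2.resize(a[:300,130:420],None,fx=2,fy=2))
E
```

```text
0.02 [-0.0392  0.0386] -0.0003 z 0.1251  walls []
0.03 [-0.013   0.0193] 0.0031 z 0.0564  walls [[-0.0252, -0.0179], [0.0202, 0.025]]
0.04 [-0.0105  0.0167] 0.0031 z 0.0561  walls [[-0.0257, -0.0163], [0.0198, 0.0256]]
0.05 [-0.0106  0.0167] 0.003 z 0.0558  walls [[-0.0257, -0.0162], [0.02, 0.0257]]
0.06 [-0.0105  0.0167] 0.0031 z 0.0556  walls [[-0.0258, -0.0162], [0.0199, 0.0258]]
0.07 [-0.0105  0.0169] 0.0032 z 0.0554  walls [[-0.0253, -0.0164], [0.02, 0.0259]]
0.08 [-0.0102  0.0163] 0.003 z 0.0552  walls [[-0.0254, -0.016], [0.0182, 0.0259]]
```

View pics/w6o.png

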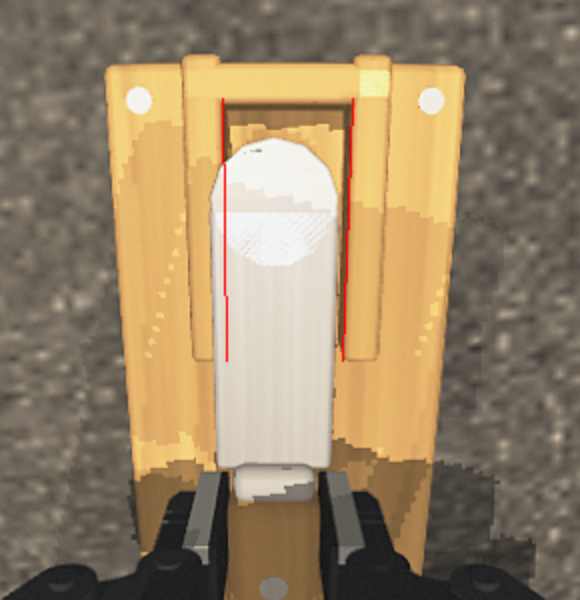

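The blade (275,330) is parallel to the pocket but about 3 mm to the +y side of the red wall lines. I'll correct that and go lower.

{"op": "play_rows", "data": {
  "steps": [
    [[0,0.003,0.004],[0,0.02,0],0.01],
    [[0,0.003,0.01],[0,0.02,0],0.01],
    [[0,0.003,0.015],[0,0.02,0],0.01],
    [[0,0.003,0.015],[0,0.02,0],0.01],
    [[0,0.003,0.015],[0,0.02,0],0.01]
  ]
}}

```text
clock: 11.65
tool_pos: [0.5488, -0.1889, 0.1075]
orientation: [0.998, -0.062, -0.001, -0.0]
wrist_force: [-0.0, -0.0, -1.5]
finger_gap: 0.0226
grasp_force: 49.6
```

```bash
cat > chk.py <<'E'
from ins import *
s=r.sense(); print(s["tool_pos"],s["orientation"].round(4),s["clock"],s["wrist_force"].round(1))
im,d=r.capture("wrist"); cv2.imwrite("pics/w7.png",im[:,:,::-1]); 
W=cloud("wrist",d).reshape(-1,3); C=im.reshape(-1,3).astype(int); ok=np.isfinite(W).all(1); W=W[ok];C=C[ok]
q=fit_tray(W[W[:,2]<.033],C[W[:,2]<.033],[.5443,-.1903,-.1264])
steel=(C.max(1)-C.min(1)<40)&(C.min(1)>90)
L=(W-[q[0],q[1],0])@R.from_euler("z",q[2]).as_matrix()
for a in np.arange(.03,.10,.01):
    b=(abs(L[:,0]-a)<.005)&steel&(abs(L[:,1])<.024)&(L[:,2]>.008)
    if b.sum()<20: continue
    e=np.percentile(L[b,1],[1,99]); print(round(a,2),e.round(4),e.mean().round(4),"z",np.median(L[b,2]).round(4))
b=steel&(abs(L[:,1])<.02)&(L[:,0]>.05)&(L[:,2]>.008); print("tip x",np.percentile(L[b,0],99.5))
E
python3 chk.py
```

```text
[ 0.54879695 -0.18886631  0.10748332] [ 9.98e-01 -6.24e-02 -6.00e-04 -2.00e-04] 11.65 [-0.  -0.  -1.5]
tray [ 5.443e-01 -1.903e-01 -1.255e-01 -2.000e-04] 31207 0.00044041413766703584 ext [[-0.064, -0.049, 0.008], [0.113, 0.049, 0.029]]
 wall y [-0.0255 -0.0204 -0.0162]
 wall y [0.0162 0.0203 0.0255]
0.03 [-0.0133  0.0136] 0.0001 z 0.0402
0.04 [-0.0134  0.0138] 0.0002 z 0.0401
0.05 [-0.0135  0.0136] 0.0001 z 0.0401
0.06 [-0.0134  0.0137] 0.0001 z 0.04
0.07 [-0.0135  0.0138] 0.0001 z 0.04
0.08 [-0.0131  0.0133] 0.0001 z 0.04
0.09 [-0.0101  0.0109] 0.0004 z 0.0399
tip x 0.0908282211923313
```

{"op": "play_rows", "data": {
  "steps": [
    [[0.002,0,0.004],[0,0,0],0.01],
    [[0.002,0,0.009],[0,0,0],0.01],
    [[0.002,0,0.014],[0,0,0],0.01],
    [[0.002,0,0.017],[0,0,0],0.01],
    [[0.002,0,0.0185],[0,0,0],0.01],
    [[0.002,0,0.0185],[0,0,0],0.01],
    [[0.002,0,0.0185],[0,0,0],0.01]
  ]
}}

```text
clock: 12.28
tool_pos: [0.551, -0.1893, 0.0892]
orientation: [0.998, -0.062, -0.0, -0.0]
wrist_force: [0.1, -0.2, -1.2]
finger_gap: 0.0223
grasp_force: 49.6
```

```bash
python3 chk.py
```

```text
[ 0.55100239 -0.18927532  0.08924904] [ 9.98e-01 -6.24e-02 -1.00e-04 -1.00e-04] 12.2833 [ 0.1 -0.2 -1.2]
tray [ 5.442e-01 -1.905e-01 -1.219e-01 -3.000e-04] 37410 0.00042886711671745806 ext [[-0.05, -0.049, 0.008], [0.113, 0.049, 0.029]]
 wall y [-0.0255 -0.0206 -0.0161]
 wall y [0.016  0.0205 0.0255]
0.03 [-0.0134  0.0136] 0.0001 z 0.0219
0.04 [-0.0135  0.0137] 0.0001 z 0.0219
0.05 [-0.0134  0.0135] 0.0001 z 0.0218
0.06 [-0.0135  0.0136] 0.0001 z 0.0218
0.07 [-0.0134  0.0135] 0.0 z 0.0217
0.08 [-0.0134  0.0134] 0.0 z 0.0217
0.09 [-0.0113  0.0112] -0.0 z 0.0217
tip x 0.09305617254152496
```

{"op": "play_rows", "data": {
  "steps": [
    [[0,0,0],[0,0,0],0.035],
    [[0,0,0],[0,0,0],0.05],
    [[0,0,0],[0,0,0],0.05],
    [[0,0,0],[0,0,0],0.05],
    [[0,0,-0.01],[0,0,0],0.05],
    [[0,0,-0.03],[0,0,0],0.05],
    [[0,0,-0.06],[0,0,0],0.05],
    [[0,0,-0.1],[0,0,0],0.05],
    [[0,0,-0.13],[0,0,0],0.05],
    [[0,0,-0.13],[0,0,0],0.05]
  ]
}}

```text
clock: 13.17
tool_pos: [0.5546, -0.1908, 0.2292]
orientation: [0.998, -0.062, 0.007, 0.003]
wrist_force: [0.6, 0.2, 1.1]
finger_gap: 0.05
grasp_force: 0.0
```

{"op": "play_rows", "data": {
  "steps": [
    [[-0.09,0.0,-0.03],[0,0,0],0.0],
    [[-0.09,0.0,-0.03],[0,0,0],0.0],
    [[-0.09,0.0,-0.03],[0,0,0],0.0],
    [[-0.09,0.0,-0.03],[0,0,0],0.0],
    [[-0.09,0.0,-0.03],[0,0,0],0.0]
  ]
}}

```text
clock: 13.58
tool_pos: [0.4618, -0.1782, 0.2505]
orientation: [0.998, -0.063, 0.001, 0.0]
wrist_force: [0.3, 0.4, -0.6]
finger_gap: 0.0
grasp_force: 0.0
```

```bash
python3 - <<'E'
from ins import *
s=r.sense(); print(s["tool_pos"],s["orientation"].round(4),s["clock"],s["finger_gap"],s["joint_pos"].round(2))
im,d=r.capture("wrist"); cv2.imwrite("pics/w8.png",im[:,:,::-1]); 
W=cloud("wrist",d).reshape(-1,3); C=im.reshape(-1,3).astype(int); ok=np.isfinite(W).all(1); W=W[ok];C=C[ok]
p,n,c=fit_knife(W,[.544,-.1905,.019,-.122,0]); print("knife",p.round(4),n,c)
q=fit_tray(W[W[:,2]<.034],C[W[:,2]<.034],[.5442,-.1905,-.122])
Rz=R.from_euler("z",-.1225).as_matrix(); q=[.5442,-.1905,0]
print("knife in tray",(p[:3]-q)@Rz)
A=[W]
for n in("top","scene"):
    X=cloud(n,r.capture(n)[1]).reshape(-1,3); A.append(X[np.isfinite(X).all(1)])
for X in A:
    L=(X-q)@Rz; m=(abs(L[:,0]+.065)<.02)&(L[:,2]>.05)&(L[:,2]<.17)&(L[:,1]<-.04)&(L[:,1]>-.2)
    B=L[m]; rr=np.hypot(B[:,1]+.038,B[:,2]-.036); B=B[(rr<.13)&(rr>.03)]
    if len(B)<5: print("hasp few"); continue
    th=np.arctan2(B[:,2]-.036,B[:,1]+.038); print("hasp",len(B),np.percentile(th,[5,50,95]).round(3),"rmax",np.hypot(B[:,1]+.038,B[:,2]-.036).max().round(3),"x",np.percentile(B[:,0],[2,50,98]).round(3))
E
```

```text
[ 0.46182412 -0.17820995  0.25046624] [ 9.98e-01 -6.26e-02  1.30e-03  5.00e-04] 13.5833 3.741176444477615e-05 [-0.48 -0.19  2.05  0.    1.28  1.22]
knife [ 0.5407 -0.1904  0.0192 -0.1479 -0.0518] 4544 0.0009720944039756949
tray [ 0.5428 -0.1898 -0.1221 -0.0011] 14378 0.0005116378445500572 ext [[-0.112, -0.049, 0.008], [0.076, 0.049, 0.029]]
 wall y [-0.0256 -0.0206 -0.0104]
 wall y [0.0106 0.0205 0.0257]
knife in tray [-0.00349063 -0.00037205  0.01920944]
hasp 2559 [1.93  1.969 2.005] rmax 0.12 x [-0.076 -0.065 -0.055]
hasp few
hasp 172 [1.783 1.924 1.996] rmax 0.12 x [-0.076 -0.066 -0.054]
```

View pics/w8.png

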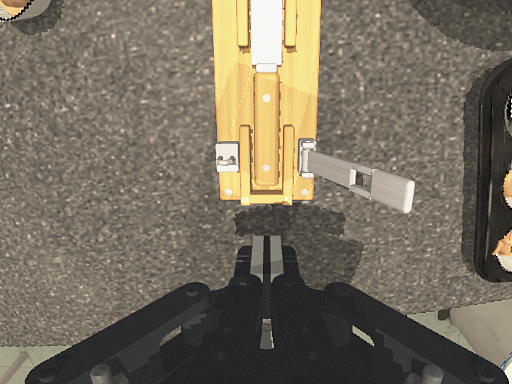

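The knife lies in the pocket at (265,100) with its handle at the hasp end. The hasp is open to the right at (355,180), about 1.96 rad. I'll plan the closing arc with the shut fingers.

```bash
cat > arc.py <<'E'
from ins import *
q=np.array([.5442,-.1905,0]); Rz=R.from_euler("z",-.1225).as_matrix(); TL=.073
def tcp(cy,cz,x=-.065): return q+Rz@[x,cy-.0145,cz+TL]
def corner(th):
    rc=.100+.018*max(0,1-th/1.57) if th<1.57 else .097
    return -.038+rc*np.cos(th)-.0035*np.sin(th), .036+rc*np.sin(th)+.0035*np.cos(th)
Rt=tool(-.1225,0)
def pr(name,cy,cz): 
    sh,rv=move(tcp(cy,cz),Rt); print(name,np.round([cy,cz],3),sh,rv)
E
python3 - <<'E'
from arc import *
print(r.sense()["tool_pos"])
pr("hover",-.125,.17); pr("down",-.125,.133)
for th in np.arange(1.57,-.01,-.157): pr(round(th,2),*corner(th))
E
```

```text
[ 0.46242856 -0.17817397  0.24938594]
hover [-0.125  0.17 ] [0.018  0.1417 0.0064] [-0.0001 -0.0001 -0.0021]
down [-0.125  0.133] [0.018  0.1417 0.0434] [-0.0001 -0.0001 -0.0021]
1.57 [-0.041  0.133] [0.0178 0.0581 0.0434] [-0.0001 -0.0001 -0.0021]
1.41 [-0.025  0.137] [0.0177 0.0422 0.0393] [-0.0001 -0.0001 -0.0021]
1.26 [-0.009  0.136] [0.0177 0.026  0.0408] [-0.0001 -0.0001 -0.0021]
1.1 [0.007 0.131] [0.0177 0.0099 0.0449] [-0.0001 -0.0001 -0.0021]
0.94 [0.022 0.125] [ 0.0176 -0.0055  0.0516] [-0.0001 -0.0001 -0.0021]
0.78 [0.037 0.116] [ 0.0176 -0.0199  0.0609] [-0.0001 -0.0001 -0.0021]
0.63 [0.05  0.104] [ 0.0176 -0.0329  0.0725] [-0.0001 -0.0001 -0.0021]
0.47 [0.061 0.09 ] [ 0.0176 -0.044   0.0862] [-0.0001 -0.0001 -0.0021]
0.31 [0.07  0.075] [ 0.0175 -0.053   0.1017] [-0.0001 -0.0001 -0.0021]
0.16 [0.076 0.058] [ 0.0175 -0.0595  0.1188] [-0.0001 -0.0001 -0.0021]
-0.0 [0.08  0.039] [ 0.0175 -0.0633  0.1369] [-0.0001 -0.0001 -0.0021]
```

{"op": "play_rows", "data": {
  "steps": [
    [[0.01,0.02,-0.02],[0,0,0],0],
    [[0.018,0.05,-0.02],[0,0,0],0],
    [[0.018,0.09,-0.02],[0,0,0],0],
    [[0.018,0.125,-0.02],[0,0,0],0],
    [[0.018,0.142,-0.015],[0,0,0],0],
    [[0.018,0.142,0.01],[0,0,0],0],
    [[0.018,0.142,0.03],[0,0,0],0],
    [[0.018,0.142,0.043],[0,0,0],0],
    [[0.018,0.142,0.043],[0,0,0],0],
    [[0.018,0.142,0.043],[0,0,0],0]
  ]
}}

```text
clock: 14.57
tool_pos: [0.4621, -0.3209, 0.2053]
orientation: [0.998, -0.062, -0.001, -0.001]
wrist_force: [-0.1, -0.1, 0.5]
finger_gap: -0.0003
grasp_force: 0.0
```

```bash
python3 - <<'E'
from arc import *
print(r.sense()["tool_pos"],r.sense()["wrist_force"])
for th in np.arange(1.57,.6,-.157): pr(round(th,2),*corner(th))
E
```

```text
[ 0.46206846 -0.32085666  0.20532204] [-0.13808339 -0.06207106  0.51042644]
1.57 [-0.041  0.133] [ 0.0004 -0.0835 -0.0006] [-0.0014  0.002  -0.0018]
1.41 [-0.025  0.137] [ 0.0004 -0.0995 -0.0046] [-0.0014  0.002  -0.0018]
1.26 [-0.009  0.136] [ 0.0004 -0.1157 -0.0031] [-0.0014  0.002  -0.0018]
1.1 [0.007 0.131] [ 0.0004 -0.1317  0.001 ] [-0.0014  0.002  -0.0018]
0.94 [0.022 0.125] [ 0.0003 -0.1471  0.0078] [-0.0014  0.002  -0.0018]
0.78 [0.037 0.116] [ 0.0003 -0.1615  0.017 ] [-0.0014  0.002  -0.0018]
0.63 [0.05  0.104] [ 0.0003 -0.1745  0.0286] [-0.0014  0.002  -0.0018]
```

{"op": "play_rows", "data": {
  "steps": [
    [[0,-0.015,0],[0,0,0],0],
    [[0,-0.03,0],[0,0,0],0],
    [[0,-0.042,0],[0,0,0],0],
    [[0,-0.053,0],[0,0,0],0],
    [[0,-0.064,0],[0,0,0],0],
    [[0,-0.074,0],[0,0,0],0],
    [[0,-0.084,-0.001],[0,0,0],0],
    [[0,-0.092,-0.003],[0,0,0],0],
    [[0,-0.1,-0.0045],[0,0,0],0],
    [[0,-0.1,-0.0045],[0,0,0],0]
  ]
}}

```text
clock: 15.4
tool_pos: [0.4744, -0.2203, 0.2107]
orientation: [0.998, -0.062, -0.0, -0.001]
wrist_force: [1.0, -0.2, 0.1]
finger_gap: -0.0002
grasp_force: 0.0
```

{"op": "play_rows", "data": {
  "steps": [
    [[0,-0.008,0.001],[0,0,0],0],
    [[0,-0.016,0.002],[0,0,0],0],
    [[0,-0.024,0.003],[0,0,0],0],
    [[0,-0.032,0.0055],[0,0,0],0],
    [[0,-0.04,0.009],[0,0,0],0],
    [[0,-0.0475,0.0125],[0,0,0],0],
    [[0,-0.055,0.017],[0,0,0],0],
    [[0,-0.062,0.0215],[0,0,0],0],
    [[0,-0.062,0.0215],[0,0,0],0]
  ]
}}

```text
clock: 16.15
tool_pos: [0.4818, -0.1589, 0.1881]
orientation: [0.998, -0.062, -0.001, -0.001]
wrist_force: [-0.4, 1.1, -0.3]
finger_gap: -0.0
grasp_force: 0.0
```

```bash
cat > hs.py <<'E'
from arc import *
s=r.sense(); print(s["tool_pos"],s["orientation"].round(4),s["wrist_force"],s["clock"])
A=[]
for n in("scene","top","wrist"):
    im,d=r.capture(n); cv2.imwrite(f"pics/{n}9.png",im[:,:,::-1]); X=cloud(n,d).reshape(-1,3); C=im.reshape(-1,3); ok=np.isfinite(X).all(1); X=X[ok];C=C[ok]
    L=(X-q)@Rz; m=(abs(L[:,0]+.065)<.01)&(L[:,2]>.03)&(L[:,1]<.09)&(L[:,1]>-.14); B=L[m];C=C[m]
    rr=np.hypot(B[:,1]+.038,B[:,2]-.036); k=(rr<.12)&(rr>.02)&(C.min(1)>70); th=np.arctan2(B[k,2]-.036,B[k,1]+.038)
    print(n,k.sum(),np.percentile(th,[5,25,50,75,95]).round(2) if k.sum() else "")
E
python3 hs.py; python3 - <<'E'
from arc import *
for th in np.arange(.785,-.01,-.157): pr(round(th,2),*corner(th))
E
```

```text
[ 0.48180773 -0.15889471  0.18811962] [ 9.981e-01 -6.180e-02 -8.000e-04 -8.000e-04] [-0.44669646  1.10252839 -0.3133532 ] 16.15
scene 103 [-0.13 -0.01  0.75  0.8   0.88]
top 5 [-0.05 -0.03 -0.02  0.04  0.13]
wrist 3202 [0.17 0.86 0.87 0.9  1.01]
0.78 [0.037 0.116] [0.0003 0.0003 0.0008] [-0.0004  0.0002 -0.0021]
0.63 [0.05  0.104] [ 0.0002 -0.0126  0.0124] [-0.0004  0.0002 -0.0021]
0.47 [0.061 0.09 ] [ 0.0002 -0.0238  0.0261] [-0.0004  0.0002 -0.0021]
0.31 [0.07  0.075] [ 0.0002 -0.0327  0.0417] [-0.0004  0.0002 -0.0021]
0.16 [0.076 0.058] [ 0.0002 -0.0392  0.0587] [-0.0004  0.0002 -0.0021]
-0.0 [0.08  0.039] [ 0.0002 -0.043   0.0769] [-0.0004  0.0002 -0.0021]
```

{"op": "play_rows", "data": {
  "steps": [
    [[0,-0.0065,0.0062],[0,0,0],0],
    [[0,-0.0126,0.0124],[0,0,0],0],
    [[0,-0.018,0.019],[0,0,0],0],
    [[0,-0.0238,0.026],[0,0,0],0],
    [[0,-0.0285,0.034],[0,0,0],0],
    [[0,-0.0327,0.042],[0,0,0],0],
    [[0,-0.036,0.05],[0,0,0],0],
    [[0,-0.039,0.0585],[0,0,0],0],
    [[0,-0.041,0.066],[0,0,0],0],
    [[0,-0.041,0.066],[0,0,0],0]
  ]
}}

```text
clock: 17.13
tool_pos: [0.4861, -0.1189, 0.1211]
orientation: [0.998, -0.062, -0.002, -0.001]
wrist_force: [0.3, -0.3, -0.1]
finger_gap: -0.0001
grasp_force: 0.0
```

```bash
python3 hs.py; python3 - <<'E'
from arc import *
for th in (.08,0): pr(round(th,2),*corner(th))
a=cv2.imread("pics/scene9.png")[100:260,230:400]; b=cv2.imread("pics/wrist9.png")
cv2.imwrite("pics/c9.png",np.hstack([cv2.resize(a,(400,376)),cv2.resize(b,(400,300))[:376] if 0 else cv2.copyMakeBorder(cv2.resize(b,(400,300)),0,76,0,0,cv2.BORDER_CONSTANT)]))
E
```

```text
[ 0.48610213 -0.11893709  0.12114017] [ 9.981e-01 -6.230e-02 -1.800e-03 -7.000e-04] [ 0.2515819  -0.31798319 -0.09419142] 17.1333
scene 107 [-0.08  0.11  0.14  0.19  0.31]
top 0 
wrist 5423 [0.08 0.11 0.13 0.17 0.38]
0.08 [0.078 0.049] [ 0.0003 -0.0006  0.0014] [-0.0004  0.0006 -0.0025]
0 [0.08 0.04] [ 0.0003 -0.0022  0.0107] [-0.0004  0.0006 -0.0025]
```

View pics/c9.png

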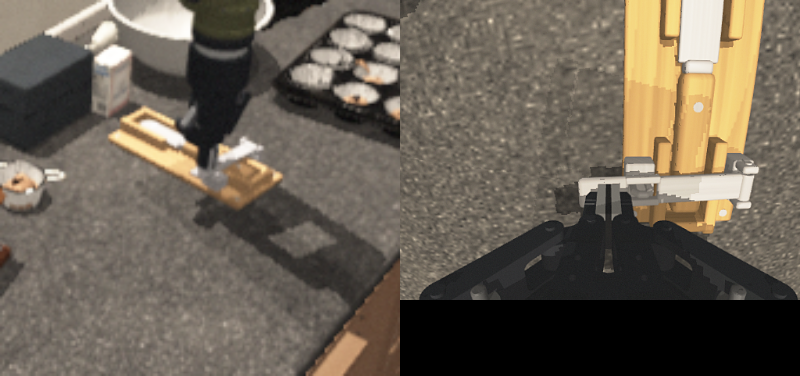

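The hasp is almost down across the handle (right half, (670,190)), at about 0.1 rad. I'll press the rest gently.

{"op": "play_rows", "data": {
  "steps": [
    [[0,-0.001,0.002],[0,0,0],0],
    [[0,-0.002,0.004],[0,0,0],0],
    [[0,-0.002,0.006],[0,0,0],0],
    [[0,-0.002,0.0075],[0,0,0],0],
    [[0,-0.002,0.009],[0,0,0],0],
    [[0,-0.002,0.009],[0,0,0],0]
  ]
}}

```text
clock: 17.78
tool_pos: [0.4875, -0.1178, 0.1143]
orientation: [0.998, -0.062, 0.0, -0.0]
wrist_force: [-0.2, 0.0, -0.5]
finger_gap: 0.0003
grasp_force: 0.1
```

{"op": "play_rows", "data": {
  "steps": [
    [[0,0,0.001],[0,0,0],0],
    [[0,0,0.002],[0,0,0],0],
    [[0,0,0.002],[0,0,0],0]
  ]
}}

```text
clock: 18.03
tool_pos: [0.4874, -0.1178, 0.1122]
orientation: [0.998, -0.062, -0.0, -0.0]
wrist_force: [-0.6, 0.3, 0.7]
finger_gap: 0.0
grasp_force: 0.1
```

{"op": "play_rows", "data": {
  "steps": [
    [[0,0,0.001],[0,0,0],0],
    [[0,0,0.002],[0,0,0],0],
    [[0,0,0.002],[0,0,0],0]
  ]
}}

```text
clock: 18.28
tool_pos: [0.4876, -0.1179, 0.1118]
orientation: [0.998, -0.062, -0.001, -0.0]
wrist_force: [-4.9, 1.8, 9.9]
finger_gap: -0.0002
grasp_force: 5.2
```

```bash
python3 hs.py
```

```text
[ 0.48762911 -0.117871    0.11177889] [ 9.981e-01 -6.230e-02 -5.000e-04 -1.000e-04] [-4.91585607  1.76678405  9.85770511] 18.2833
scene 116 [-0.06  0.03  0.08  0.13  0.23]
top 0 
wrist 5473 [-0.02  0.02  0.04  0.07  0.19]
```

{"op": "play_rows", "data": {
  "steps": [
    [[0,0,0.001],[0,0,0],0],
    [[0,0,0.001],[0,0,0],0],
    [[0,0,-0.005],[0,0,0],0],
    [[0,0,-0.03],[0,0,0],0],
    [[0,0,-0.07],[0,0,0],0],
    [[0,0,-0.11],[0,0,0],0],
    [[-0.04,0.03,-0.14],[0,0,0],0],
    [[-0.05,0.05,-0.14],[0,0,0],0],
    [[-0.05,0.05,-0.14],[0,0,0],0],
    [[-0.05,0.05,-0.14],[0,0,0],0]
  ]
}}

```text
clock: 19.27
tool_pos: [0.4311, -0.1622, 0.2513]
orientation: [0.998, -0.064, 0.001, 0.0]
wrist_force: [0.5, -0.6, 0.4]
finger_gap: -0.0002
grasp_force: 0.0
```

```bash
python3 - <<'E'
from arc import *
s=r.sense(); print(s["tool_pos"],s["wrist_force"],s["clock"])
im,d=r.capture("wrist"); cv2.imwrite("pics/w10.png",im[:,:,::-1]); X=cloud("wrist",d).reshape(-1,3); C=im.reshape(-1,3).astype(int); ok=np.isfinite(X).all(1); X=X[ok];C=C[ok]
L=(X-q)@Rz
m=(abs(L[:,0]+.065)<.007)&(L[:,2]>.025)&(L[:,2]<.06)&(L[:,1]>-.03)&(L[:,1]<.08)
for y in np.arange(-.03,.085,.01):
    k=m&(abs(L[:,1]-y)<.005); print(round(y,2),k.sum(),np.median(L[k,2]).round(4) if k.sum() else "")
k=m&(((L[:,1]<.03)&(L[:,1]>-.02))|(L[:,1]>.052)); print("slope",np.polyfit(L[k,1],L[k,2],1))
steel=(C.max(1)-C.min(1)<40)&(C.min(1)>90)&(abs(L[:,1])<.02)&(L[:,0]>.03)&(L[:,0]<.1)&(L[:,2]<.035)
print("blade",steel.sum(),np.percentile(L[steel],[1,50,99],axis=0).round(4).tolist())
b=(abs(L[:,1])<.015)&(L[:,0]<-.08)&(L[:,0]>-.1)&(L[:,2]>.012); print("handle end z",np.median(L[b,2]),"x min",np.percentile(L[(abs(L[:,1])<.01)&(L[:,2]>.022)&(L[:,0]<-.05)&(L[:,2]<.031)][:,0],1))
E
```

```text
[ 0.43109155 -0.16215935  0.25130894] [ 0.51193354 -0.58670864  0.44467226] 19.2667
-0.03 86 0.037
-0.02 175 0.0373
-0.01 184 0.0372
0.0 175 0.0373
0.01 174 0.0372
0.02 174 0.0373
0.03 174 0.0368
0.04 169 0.0374
0.05 162 0.0372
0.06 170 0.038
0.07 172 0.0379
0.08 88 0.0378
slope [0.00887837 0.03723447]
blade 400 [[0.0301, -0.0121, 0.0175], [0.0352, 0.0019, 0.0191], [0.0402, 0.015, 0.0212]]
handle end z 0.25708843628833283 x min -0.11266574717474108
```

View pics/w10.png

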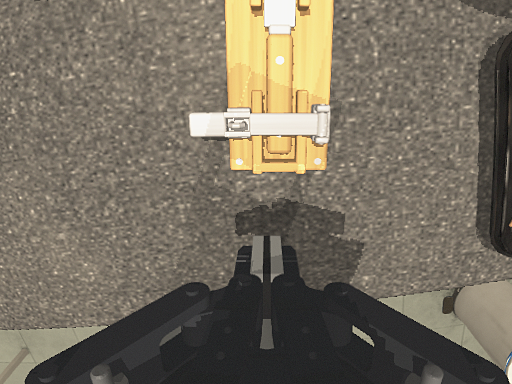

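The hasp lies level over its staple at (238,125), with a slope of about 0.01 rad. The knife is in the pocket at (280,60), and the robot is clear of everything. Handing in.

```bash
python3 -c "
from bench import r
print(r.hand_in())"
```

```text
the job is handed in; nothing more can be done
None
```

The palette knife is in the tray's pocket with its handle under the hasp, and the hasp is down over its staple (measured slope about 0.01 rad); I handed the job in at about 19 s on the robot's clock and got no verdict back.

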